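Store the blue flask weights on their post

ROBOT

A 7-joint arm with a two-finger parallel gripper is mounted at the origin on the work surface. World frame = base frame: x ahead of the robot, y to its left, z up, the work surface at z = 0. Lengths are in m, angles in rad, forces in N, time in s.
With the tool pointing down it reaches from about 0.35 to 0.9 m from the base axis. Payload 7.2 kg.
Tool frame: the origin (TCP) lies between the finger pads; the fingertips stand 8 mm ahead of it and the grasp point (between the pads) lies 11 mm behind it; y points along the fingers, z is the direction in which the jaws open and shut, and the axes are right-handed (so a half turn about y gives the same grasp; the last joint's range is limited). The gripper opens to 85 mm and grips with 20 to 120 N. Pads are 22 mm wide; open, the fingers measure 114 mm over their backs; the gripper's body (76 mm by 85 mm) begins 54 mm behind the grasp point. The pads swing forward as they close: fully open they stand 13 mm farther back than shut.
Start: joints at [-1.262, 0.411, -0.013, 1.596, 0.006, 1.134, -0.082], TCP at [0.23, 0.581, 0.239] pointing down, gripper open.
Joint ranges: [-2.95, 2.95], [-0.29, 1.99], [-1.47, 1.44], [0.14, 2.54], [-1.03, 4.17], [0.13, 1.85], [-2.86, 2.86]. Speed limits (rad/s): [2.39, 2.39, 3.01, 3.01, 3.14, 3.14, 3.14].

INTERFACE

Orientations are given as [roll, pitch, yaw] about the fixed x, y, z axes, in that order (R = Rz(yaw) Ry(pitch) Rx(roll)).
In Python, from bench import manip, effector, planner, vision, workorder, sensors gives the robot as it stands. The module is installed in compiled form; this text tells all that it offers. Calls block until the motion is done:
- manip.movep(position, orientation): joint-space move of the TCP to a pose.
- manip.movel(position, v=0.15, rotation=None): straight line of the TCP; rotation=None keeps the orientation; v is the mean speed in m/s.
- manip.goto_joints(angles): joint-space move.
- effector.gripper_open() and effector.gripper_close(grasp_force=None): open the fingers fully, or close them until they stop; grasp_force is the grip in N (None keeps the last).
- manip.pause(seconds).
- planner.ik(position, orientation): joint angles nearest the present ones, or None.
- vision.snapshot(name): name is "scene" or "top" or "wrist"; returns the picture (420x560x3 uint8, red, green, blue); there is no depth.
- vision.calibration(name): a dict with "fx", "fy", "cx", "cy" (pixels), "D" ([k1, k2, p1, p2, k3] as OpenCV has them; the pictures are not rectified), "view" (4x4, takes a point from world to camera coordinates). Camera axes: x right, y down, z forward; pixel columns grow to the right and rows downward; lengths in m; the calibration is good to about 2 mm. A picture is of the moment at which its call begins: read the wrist's pose just before it. calibration takes no time and is no camera call; for the wrist camera it gives the pose at the moment of the call.
A pose or a line that the arm cannot do raises manip.Unreachable and nothing moves.
- workorder.sign_off(): hands the job in, once; it reports no verdict.
Trained networks look in the newest picture that a camera, given by its name, has taken for a name from the list of things; names that differ only in an ending like _2 or _b are one class to them, and where a whole thing is asked for, a point or a joint stands for the part that bears it (a point fixed in the world has none). Each returns a list of dicts, best first, with "score" (0 to 1); they miss things now and then, are a little off and sometimes report something else, mostly with a low value. They report only what shows in the picture. A call takes as long as a camera call. They do not tell look-alikes from the thing itself.
- vision.search_frame(thing, camera): "bbox" ([centre column, centre row, width, height] as shares, 0 to 1, of the picture: columns of its width, rows of its height, round what is visible of it).
- vision.regions_of(thing, camera): "pixels" (420x560 bool, what is visible of it) and "bbox" ([centre column, centre row, width, height] as shares, 0 to 1, of the picture: columns of its width, rows of its height, round what is visible of it).
- vision.landmark_of(thing, camera): "point" ([column, row] as shares, 0 to 1, of the picture: columns of its width, rows of its height: a listed point, or the origin of a listed thing).
Readings, each from a call of its own:
- sensors.current_t(): time.
- sensors.current_joints(): joint angles.
- sensors.current_dq(): joint speeds.
- sensors.current_joint_efforts(): joint torques, N m.
- sensors.current_ee_pos(): TCP position.
- sensors.current_ee_rot(): TCP orientation.
- sensors.current_wrist_force(): force on the tool from outside, world axes, zero at the start.
- sensors.current_wrist_torque(): the same for the moment, N m.
- sensors.current_gripper_width(): finger opening in m.
Only numpy, scipy, OpenCV 4.12 (cv2) and the standard library are available. Lean on these libraries where they do the work, as an engineer would, in place of code of your own. Each camera call takes 0.05 s, during which the arm holds its last target. There are 200 camera calls.

TASK

Put the two blue flask-weight rings away on the steel storage post: first the wide blue ring right down onto the white base, then the narrow blue ring on top of it, both lying flat. Leave the yellow ring where it is.

Things in the scene. Friction and masses are not known exactly. Their poses are not given: they have to be found in the camera images.
- stand: Storage post, fixed to the bench: round white base 96 mm across and 12 mm thick, with a vertical steel post 14 mm in diameter at its centre that reaches 80 mm above the bench (the top 16 mm taper to 8 mm). Origin at the centre of the base's underside, on the bench; z up along the post.
- wide_ring: Wide blue flask-weight ring, loose, lying flat on the bench: 60 mm outside diameter, 34 mm hole, 24 mm high, about 0.36 kg. Origin on its axis at the underside; z up along the axis.
- narrow_ring: Narrow blue flask-weight ring, loose, lying flat on the bench: 44 mm outside diameter, 28 mm hole, 24 mm high, about 0.18 kg. Origin on its axis at the underside; z up along the axis.
- yellow_ring: Yellow flask-weight ring that stays on the bench, loose, lying flat: 52 mm outside diameter, 32 mm hole, 24 mm high, about 0.27 kg. Origin on its axis at the underside; z up along the axis.
Not all that is in view belongs to the job. What is shaped like the wide_ring but pink or red is not meant.

How it is judged:
On the way:
1. the wide blue ring is on the post, flat on the base, while the narrow blue ring is still away from the post (horizontal distance between wide_ring and stand below 0.013 m and z of wide_ring in the frame of stand below 0.018 m and angle between wide_ring's own z axis and vertical below 0.17 rad and horizontal distance between narrow_ring and stand above 0.06 m), for 0.2 s.
At the end, for the whole second after the job is handed in: Both blue rings on the post (centres within 13 mm), at rest, flat within 10 degrees: the wide one on the base (underside under 18 mm above the bench), the narrow one on it (underside at 30 to 44 mm); the yellow ring within 30 mm of its start (horizontal distance between each of wide_ring, narrow_ring and stand below 0.013 m and z of wide_ring in the frame of stand below 0.018 m and angle between each of wide_ring, narrow_ring's own z axis and vertical below 0.17 rad and z of narrow_ring in the frame of stand between 0.03 and 0.044 m and linear speed of each of wide_ring, narrow_ring below 0.02 m/s and distance of yellow_ring from where it was at the start of the episode below 0.03 m); the robot touches nothing.
It fails at once if the yellow ring is moved more than 30 mm (distance of yellow_ring from where it was at the start of the episode above 0.03 m).
It also fails if it takes over 58 s, if anything falls off the work surface, if the arm or the gripper's body presses on something with over 40 N, if the wrist force passes 120 N, or if a joint passes its speed limit or range.

## Working session

There is one attempt and no reset: what is moved stays moved. The work goes in short steps, each a Python script; the robot and the scene stay as the last script left them, time stands still between calls to the robot, and variables do not carry over. Pictures are saved under pics/ and viewed, about 8 in all and at most 12, crops included, and the job is handed in when it is done.

```bash
mkdir -p pics; python3 - <<'E'
from bench import manip, effector, planner, vision, workorder, sensors
import cv2,numpy as np
print(sensors.current_t(),sensors.current_ee_pos(),sensors.current_ee_rot(),sensors.current_gripper_width())
for c in ["top","scene"]:
    im=vision.snapshot(c); cv2.imwrite(f"pics/{c}0.png",im[:,:,::-1])
    print(c,{k:np.round(v,4).tolist() for k,v in vision.calibration(c).items()})
    for t in ["stand","wide_ring","narrow_ring","yellow_ring"]:
        print(t,[(round(d["score"],2),(np.array(d["bbox"])*[560,420,560,420]).round(1).tolist()) for d in vision.search_frame(t,c)])
print(sensors.current_t())
E
```

```text
0.0 [0.22982094 0.58068344 0.23844168] [-1.57242739e+00 -1.11674194e-04 -3.76749486e-01] 0.08550168319190757
top {'fx': 439.3394, 'fy': 439.3394, 'cx': 281.1921, 'cy': 216.0076, 'D': [-0.1273, 0.0, 0.0, 0.0, 0.0], 'view': [[0.0048, -0.9999, 0.0099, 0.0225], [-0.9878, -0.0063, -0.1558, 0.5162], [0.1559, -0.009, -0.9877, 0.8689], [0.0, 0.0, 0.0, 1.0]]}
stand [(0.96, [187.7, 194.7, 45.5, 45.6])]
wide_ring [(0.89, [285.6, 174.6, 28.4, 32.7]), (0.71, [386.5, 238.0, 25.6, 28.2]), (0.68, [333.0, 212.9, 27.7, 30.8]), (0.63, [283.6, 229.0, 29.7, 31.4]), (0.56, [297.6, 276.0, 30.5, 33.4])]
narrow_ring [(0.51, [337.2, 170.9, 19.4, 22.0]), (0.49, [386.9, 237.9, 26.8, 30.0])]
yellow_ring [(0.91, [387.2, 237.1, 28.0, 28.4])]
scene {'fx': 398.1152, 'fy': 398.1152, 'cx': 271.5265, 'cy': 203.1145, 'D': [-0.0723, 0.0, 0.0, 0.0, 0.0], 'view': [[-0.4219, 0.9066, 0.007, 0.2176], [0.6358, 0.3014, -0.7106, -0.311], [-0.6463, -0.2954, -0.7036, 1.18], [0.0, 0.0, 0.0, 1.0]]}
stand [(0.59, [370.1, 264.6, 52.8, 45.5]), (0.33, [283.8, 205.8, 25.7, 23.8])]
wide_ring [(0.71, [285.4, 205.0, 24.5, 29.5]), (0.69, [261.4, 242.8, 35.6, 29.0]), (0.62, [230.8, 200.4, 27.1, 29.2]), (0.62, [291.9, 172.0, 24.2, 25.2])]
narrow_ring [(0.72, [206.2, 228.2, 26.3, 28.6])]
yellow_ring [(0.87, [202.2, 166.7, 24.0, 20.3])]
0.5
```

```bash
python3 - <<'E'
import cv2
im=cv2.imread("pics/top0.png")[130:320,140:440]
cv2.imwrite("pics/top0c.png",cv2.resize(im,None,fx=2.6,fy=2.6,interpolation=cv2.INTER_CUBIC))
E
```

```text
(no output)
```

View pics/top0c.png

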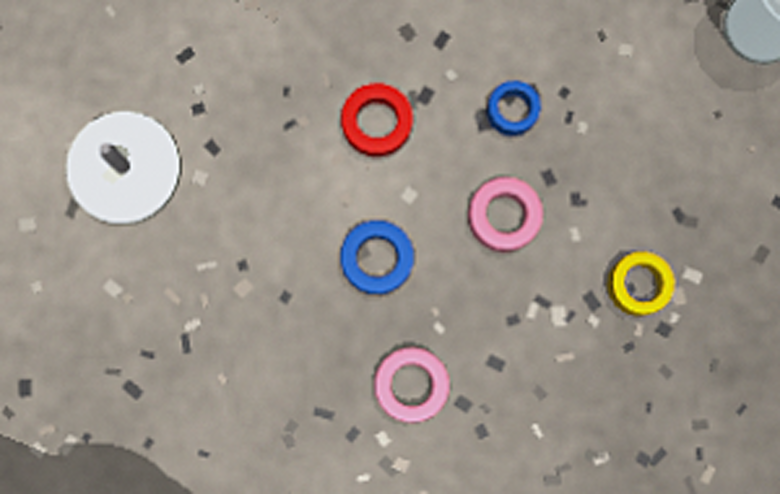

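View pics/scene0.png

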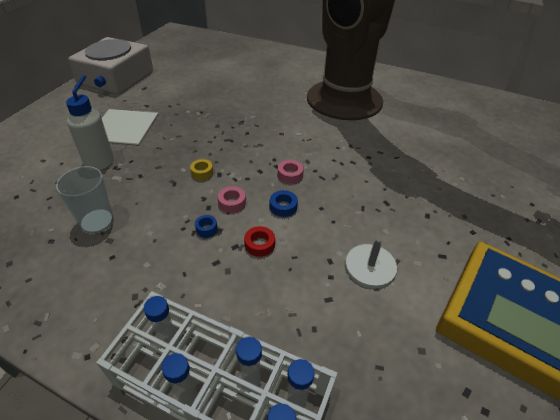

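Blue candidates: the wide class was reported at top-view pixels (285,175) red, (335,213) pink, (298,277) pink and (284,229) blue. Only the last is blue with the wide size, so it is wide_ring. The small blue ring at (337,171) is narrow_ring, yellow is at (387,238), and the white base is at (187,194). The enlarged crop confirms these colours. The blue caps in the rack and the bottle are not rings.

```bash
cat > h.py <<'E'
from bench import manip, effector, planner, vision, workorder, sensors
import cv2, numpy as np
def ray2world(px, c, z):
    K=np.array([[c["fx"],0,c["cx"]],[0,c["fy"],c["cy"]],[0,0,1]])
    u=cv2.undistortPoints(np.array(px,float).reshape(-1,1,2),K,np.array(c["D"],float)).reshape(-1,2)
    V=np.array(c["view"]); R,t=V[:3,:3],V[:3,3]
    d=np.c_[u,np.ones(len(u))]@R; o=-R.T@t
    return (o+d*((z-o[2])/d[:,2])[:,None])[:,:2]
def world2px(p, c):
    K=np.array([[c["fx"],0,c["cx"]],[0,c["fy"],c["cy"]],[0,0,1]]); V=np.array(c["view"])
    return cv2.projectPoints(np.array(p,float).reshape(-1,1,3),cv2.Rodrigues(V[:3,:3])[0],V[:3,3],K,np.array(c["D"],float))[0].reshape(-1,2)
HSV={"blue":((105,120,50),(125,255,255)),"white":((0,0,170),(180,50,255)),"yellow":((20,120,80),(35,255,255))}
def find(im, c, colour, guess, z, rmax=0.05):
    """outer outline of the blob nearest guess(world xy) -> circle centre, diameter on plane z"""
    m=cv2.inRange(cv2.cvtColor(im,cv2.COLOR_RGB2HSV),*HSV[colour])
    cs=[k for k in cv2.findContours(m,cv2.RETR_EXTERNAL,cv2.CHAIN_APPROX_NONE)[0] if cv2.contourArea(k)>150]
    out=[]
    for k in cs:
        w=ray2world(cv2.convexHull(k),c,z).astype(np.float32)
        (x,y),r=cv2.minEnclosingCircle(w)
        out.append((np.hypot(x-guess[0],y-guess[1]),x,y,2*r))
    out=[o for o in sorted(out) if o[0]<rmax]
    return np.round(out[0][1:],4) if out else None
def down(yaw): return [-np.pi/2,0,yaw]
def snap(cam,name):
    c=vision.calibration(cam); im=vision.snapshot(cam); cv2.imwrite(f"pics/{name}.png",im[:,:,::-1]); return im,c
E
python3 - <<'E'
from h import *
im=cv2.imread("pics/top0.png")[:,:,::-1].copy(); c=vision.calibration("top")
for n,col,px,z in [("wide","blue",(284,229),.024),("narrow","blue",(337,171),.024),("yellow","yellow",(387,238),.024),("stand","white",(187,194),.012)]:
    g=ray2world(px,c,z)[0]; print(n,g.round(4),find(im,c,col,g,z))
g=ray2world((284,229),c,.024)[0]
manip.movep([g[0]-0.05,g[1],.24],down(-.5))
im,c=snap("wrist","w1"); print(sensors.current_t(),sensors.current_joints().round(2) if hasattr(sensors.current_joints(),'round') else sensors.current_joints())
print("wide",world2px([*g,.024],c),find(im,c,"blue",g,.024))
E
```

```text
wide [0.4911 0.0192] [0.4923 0.0182 0.0596]
narrow [ 0.6175 -0.0944] [ 0.617  -0.0951  0.0476]
yellow [ 0.4731 -0.1985] [ 0.4713 -0.1966  0.0565]
stand [0.5674 0.2289] None
2.7 [-0.63  0.08  0.51  2.04 -0.05  1.03  0.98]
wide [[293.80392834 217.30685699]] [0.49   0.0188 0.0596]
```

View pics/w1.png

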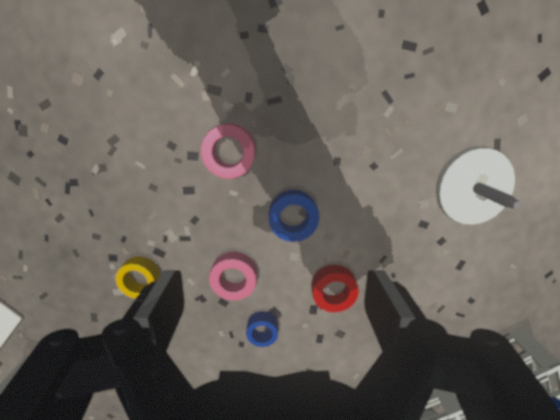

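The wrist view shows the wide blue ring at (293,217), with the jaw line (horizontal in the picture) clear of both pinks and the red. The white base is at (477,187).

```bash
cat >> h.py <<'E'
HSV["white"]=((0,0,140),(180,40,255))
E
python3 - <<'E'
from h import *
for n,cam in [("top0","top"),("w1","wrist")]:
    im=cv2.imread(f"pics/{n}.png")[:,:,::-1].copy(); c=vision.calibration(cam)
    print(n,find(im,c,"white",(.5674,.2289),.012),"narrow",find(im,c,"blue",(.617,-.095),.024))
p=[.4905,.0187]
manip.movep([*p,.10],down(-.5)); manip.movel([*p,.010],v=.1)
print(sensors.current_ee_pos(),sensors.current_wrist_force())
effector.gripper_close(40); print(sensors.current_gripper_width(),sensors.current_wrist_force())
manip.movel([*p,.20],v=.2); print(sensors.current_gripper_width(),sensors.current_wrist_force(),sensors.current_t())
E
```

```text
top0 None narrow [ 0.617  -0.0951  0.0476]
w1 [0.5942 0.2238 0.2969] narrow [ 0.6165 -0.0948  0.0434]
[0.49095224 0.01867656 0.01054803] [-0.4828633   0.02777136  0.09369321]
0.057666292909591424 [-1.87998889 -0.10684368  6.67455725]
0.057575712075626916 [ 0.25556404  0.52688906 -4.57135059] 5.8667
```

```bash
python3 - <<'E'
from h import *
im,c=snap("top","t2")
for d in vision.regions_of("stand","top")[:1]:
    k=max(cv2.findContours(d["pixels"].astype(np.uint8),cv2.RETR_EXTERNAL,cv2.CHAIN_APPROX_NONE)[0],key=cv2.contourArea)
    w=ray2world(cv2.convexHull(k),c,.012).astype(np.float32); print("top",d["score"],cv2.minEnclosingCircle(w), w.min(0),w.max(0))
s=[.567,.229]
manip.movep([s[0]-.07,s[1]-.03,.25],down(-.5))
im,c=snap("wrist","w2"); print(world2px([*s,.012],c))
for d in vision.regions_of("stand","wrist")[:1]:
    k=max(cv2.findContours(d["pixels"].astype(np.uint8),cv2.RETR_EXTERNAL,cv2.CHAIN_APPROX_NONE)[0],key=cv2.contourArea)
    w=ray2world(cv2.convexHull(k),c,.012).astype(np.float32); print("wrist",d["score"],cv2.minEnclosingCircle(w), w.min(0),w.max(0))
print(sensors.current_gripper_width(),sensors.current_t())
E
```

```text
top 0.98 ((0.5674347877502441, 0.2287101000547409), 0.04927896708250046) [0.5192811  0.18090273] [0.61642194 0.2754598 ]
[[323.21424751 213.874044  ]]
wrist 0.77 ((0.5660525560379028, 0.23100709915161133), 0.0482923686504364) [0.51830083 0.18435796] [0.6138396  0.27713042]
0.057415343482172 6.8417
```

View pics/w2.png

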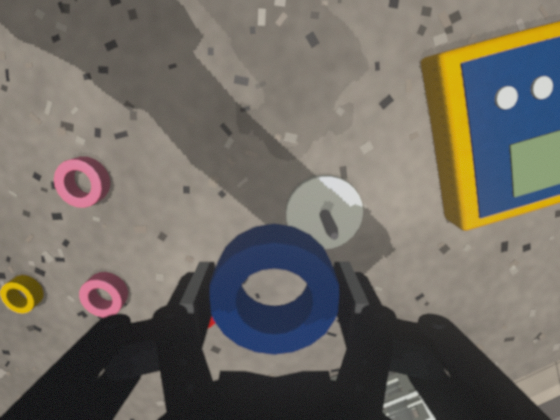

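The wrist view shows the wide ring held level at (275,288), with its hole centred near (275,301), and the white base at (325,213) with the post inside it. Next I place it at the mean of the two stand fixes.

```bash
python3 - <<'E'
from h import *
c=vision.calibration("wrist"); p=np.array(sensors.current_ee_pos())
print("in-hand offset",ray2world([[275.5,301],[275.5,290]],c,p[2]+.014)-p[:2])
print("expected px top/bottom centre",world2px([[*p[:2],p[2]+.014],[*p[:2],p[2]-.01]],c))
im=cv2.imread("pics/w2.png")[:,:,::-1].copy()
print(find(im,c,"blue",p[:2],p[2]+.014)-[*p[:2],0])
s=[.5667,.2299]
manip.movep([*s,.16],down(-.5))
manip.movel([*s,.032],v=.1); print(sensors.current_wrist_force(),sensors.current_ee_pos(),sensors.current_t())
manip.movel([*s,.0235],v=.03); print(sensors.current_wrist_force(),sensors.current_ee_pos(),sensors.current_t())
E
```

```text
in-hand offset [[ 0.00017258  0.00086347]
 [-0.00474552  0.00355016]]
expected px top/bottom centre [[273.58179262 301.50766064]
 [273.73629668 273.84981607]]
[-0.0005741   0.00106077  0.0598    ]
[-0.04367842  0.26542983 -4.8575261 ] [0.56717718 0.23007144 0.03268171] 8.8167
[ 0.62146735  0.37747261 -4.38517921] [0.56658533 0.22978057 0.02328338] 9.25
```

```bash
python3 - <<'E'
from h import *
s=[.5667,.2299]
effector.gripper_open(); print(sensors.current_wrist_force(),sensors.current_gripper_width())
manip.movel([*s,.17],v=.15)
n=[.6167,-.095]
manip.movep([n[0]-.05,n[1]+.0,.24],down(-.2))
im,c=snap("wrist","w3"); print("narrow",find(im,c,"blue",n,.024),world2px([*n,.024],c))
im,c=snap("top","t3"); print("wide",find(im,c,"blue",(.567,.23),.036),"narrow",find(im,c,"blue",n,.024),sensors.current_t())
a=cv2.resize(cv2.imread("pics/t3.png")[120:270,140:440],(780,390)); cv2.imwrite("pics/t3c.png",a)
E
```

```text
[-0.01197321 -0.61978913 -0.61470752] 0.08543252570965922
narrow [ 0.6171 -0.0959  0.0436] [[280.6785248  221.69848996]]
wide [0.5672 0.2258 0.0625] narrow [ 0.6182 -0.0942  0.0478] 12.1333
```

View pics/w3.png

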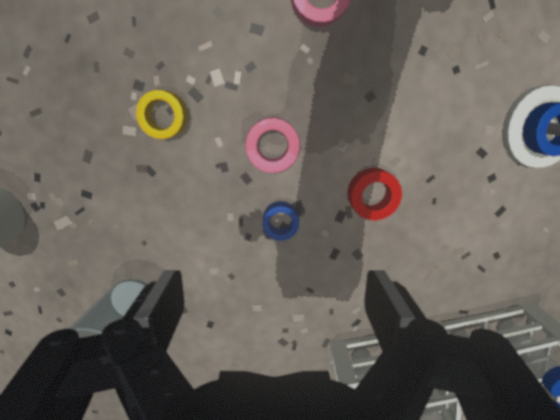

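View pics/t3c.png

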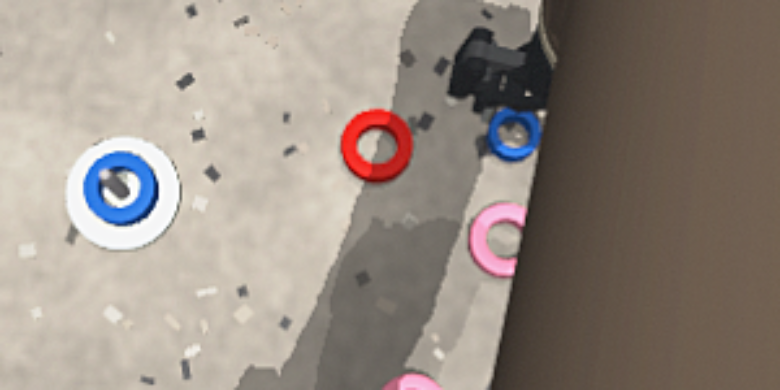

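The wide ring is flat on the base around the post (crop centre (120,188) on a base at (123,193)). The narrow blue ring is at (281,222) in the wrist view, and the jaw line is clear of the red ring at (375,193).

```bash
python3 - <<'E'
from h import *
n=[.6170,-.0955]
manip.movep([*n,.10],down(-.2)); manip.movel([*n,.011],v=.1)
print(sensors.current_ee_pos(),sensors.current_wrist_force())
effector.gripper_close(40); print(sensors.current_gripper_width(),sensors.current_wrist_force())
manip.movel([*n,.21],v=.2); print(sensors.current_gripper_width(),sensors.current_wrist_force())
s=np.array([.5667,.2299])
manip.movep([s[0]-.07,s[1]-.03,.25],down(-.5))
im,c=snap("wrist","w4"); p=np.array(sensors.current_ee_pos())
print("in hand",find(im,c,"blue",p[:2],p[2]+.013)-[*p[:2],0],world2px([[*p[:2],p[2]+.013]],c),sensors.current_t())
E
```

```text
[ 0.61751411 -0.09567691  0.01163169] [-0.21460284 -0.43284473  0.20962525]
0.04254235988269462 [-1.34308515  0.26300915  5.98123497]
0.04249552427926946 [ 0.28543556 -0.05435223 -1.74712906]
in hand [-0.00146532  0.00314003  0.0485    ] [[273.20248961 300.76419415]] 16.7167
```

View pics/w4.png

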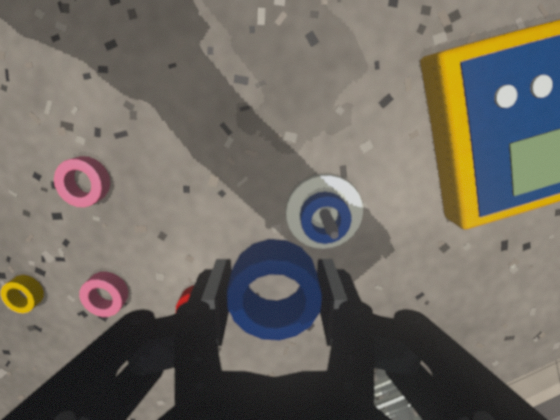

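The narrow ring is held level, with its hole at about (275,299) against the expected (273,301). The wide ring sits on the base at (325,217).

```bash
python3 - <<'E'
from h import *
s=[.5667,.2293]
manip.movep([*s,.16],down(-.5))
manip.movel([*s,.060],v=.1); print(sensors.current_wrist_force(),sensors.current_ee_pos())
manip.movel([*s,.0485],v=.03); print(sensors.current_wrist_force(),sensors.current_ee_pos())
effector.gripper_open(); print(sensors.current_wrist_force())
manip.movel([*s,.18],v=.15)
manip.movep([s[0]-.08,s[1]-.04,.26],down(-.5))
im,c=snap("wrist","w5"); print("narrow",find(im,c,"blue",s,.060),sensors.current_t())
im2,_=snap("scene","s5")
print("yellow",find(im,c,"yellow",(.4713,-.1966),.024))
a=cv2.resize(im[130:290,230:430],(400,320))[:,:,::-1]; b=cv2.resize(im2[200:300,310:435],(400,320),interpolation=cv2.INTER_CUBIC)[:,:,::-1]
cv2.imwrite("pics/f5.png",np.hstack([a,b]))
E
```

```text
[ 0.43880832 -0.07455442 -1.82590971] [0.56721911 0.22942464 0.06068685]
[-0.28452478  0.17362111 -1.30787427] [0.56662664 0.22919013 0.04832777]
[ 0.18332938 -0.31776525  0.82254833]
narrow [0.5587 0.2289 0.0578] 21.0667
yellow [ 0.4714 -0.1863  0.0732]
```

View pics/f5.png

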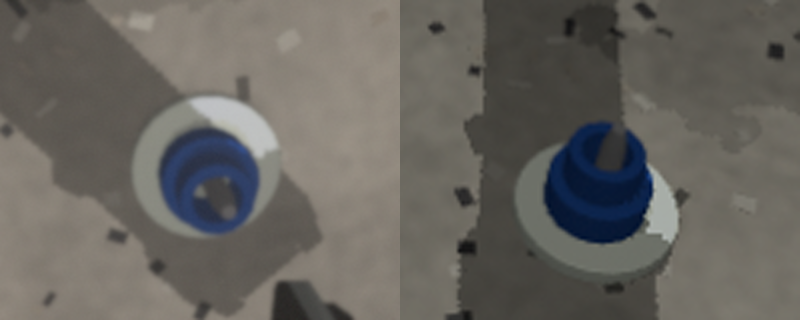

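Both crops show the narrow ring seated flat on the wide one, with the post through both. The yellow outline in that view was implausible (73 mm across), so I recheck it from the top camera and then hand in.

```bash
python3 - <<'E'
from h import *
im,c=snap("top","t6"); print("yellow",find(im,c,"yellow",(.4713,-.1966),.024),"blue",find(im,c,"blue",(.567,.23),.060))
workorder.sign_off(); print(sensors.current_t())
E
```

```text
yellow [ 0.4713 -0.1966  0.0565] blue [0.5618 0.2191 0.061 ]
the job is handed in; nothing more can be done
the job is handed in; nothing more can be done
```

Both blue rings are on the post: the wide one flat on the white base, with the narrow one flat on top of it. I handed the job in at about 21 s on the robot's clock, and no verdict is reported.

**Checks that agreed**
- The final wrist and scene crops show both rings flat, with the post through them and the gripper clear.
- The narrow ring was still on the bench, about 0.33 m from the post, when the wide ring was seated.
- The yellow ring's position in the last top view is the same as at the start, to 0.1 mm.
- The wrist force stayed under 7 N at every point I read it.

**Checks that disagreed**
- A wrist-camera outline of the yellow ring came out 73 mm across and about 10 mm off. I took that for a bad outline at the picture's edge, and the top view settled it.
- My final outline fits on the stacked rings were unusable, because the two blue shapes merge into one. They read 8 mm (wrist view) and 12 mm (top view) off the post centre.
- So how well the narrow ring is centred rests on the pictures and on where the arm released it. The release point was within 1 mm of the measured post centre, and the ring sat about 1 mm off in the grip, judged by its hole (an outline fit gave 3.5 mm).

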